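# Find the loose bolt in the monitor-arm foot and hold its cap open

### The job

Slide the cover on the monitor-arm foot fully back from the robot, then tap the heads of the bolts from above until you find the loose one: it sinks and stays down, the tight ones do not. Lift the orange cap of that bolt by its tab to about 60 degrees and finish holding it open with the fingers, without letting go; do not open the cap of any other bolt, and leave the mug, calculator and tin where they are.

Things in the scene. Friction and masses are not known exactly. Their poses are not given: they have to be found in the camera images.
- foot: dark steel foot of a monitor arm, fixed to the desk, 210 x 270 x 34 mm high, with a 100 mm high column stub of 64 mm collar diameter at its back. Origin: on the desk, straight below the middle bolt; its x axis points away from the tabs towards the column stub (roughly away from the robot), its y axis along the row of bolts, z up. The foot's front face is at x = -20 mm.
- cover (a joint): aluminium sliding cover, a plate 75 (x) x 250 (y) mm, top 62 mm above the desk, that hides the bolts and caps. Value in m: 0 = over the bolts, 0.085 = fully back (end stop), towards the foot's +x. Starts at 0 to 0.012. Sliding friction about 2 N; stays where left.
- cover_knob (a point): grip point on the cover's upright round black knob (24 mm diameter, from 62 to 98 mm above the desk; this point is at 84 mm, 22 mm above the cover's plate). It moves with the cover; with the cover at 0 it is at x = -8.5, y = 0 mm of the foot.
- bolt_left (a joint): how far the left bolt has sunk, in m: 0 = standing as at the start, up to 0.007. A tight bolt gives under 2.5 mm when pressed; the loose one drops the full 7 mm at about 4 N of push and stays down. Which of the three is loose is not shown.
- bolt_left_top (a point): centre of the flat top of the left bolt's steel hex head (20 mm wide), 49 mm above the desk, at x = 0, y = 75 mm of the foot; it pokes 8.5 mm up through a 26 mm square window in its cap (cap's top at 40.5 mm), and sinks with the bolt.
- cap_left (a joint): opening angle of the left bolt's orange hinged cap in rad: 0 = shut, lying flat round the bolt head; 1.57 = upright; stop at 1.75. A light spring (0.3 N at the tab when shut, 0.8 N at 60 degrees) always shuts it when let go. The cap is hinged to the foot, not to the bolt.
- cap_left_tab (a point): centre of the left cap's tab, a round bar 12 mm in diameter and 20 mm long along the foot's y, 70 mm from the hinge on the robot's side; when shut it is 38 mm above the desk at x = -38, y = 75 mm of the foot, 18 mm in front of the foot's face, with nothing below it. A grip on its two ends lets it turn between the fingers.
- cap_left_hinge (a point): middle of the left cap's hinge line (parallel to the foot's y), 38 mm above the desk at x = 32, y = 75 mm of the foot; fixed. The tab swings up and away from the robot about it.
- bolt_mid (a joint): how far the mid bolt has sunk, in m: 0 = standing as at the start, up to 0.007. A tight bolt gives under 2.5 mm when pressed; the loose one drops the full 7 mm at about 4 N of push and stays down. Which of the three is loose is not shown.
- bolt_mid_top (a point): centre of the flat top of the mid bolt's steel hex head (20 mm wide), 49 mm above the desk, at x = 0, y = 0 mm of the foot; it pokes 8.5 mm up through a 26 mm square window in its cap (cap's top at 40.5 mm), and sinks with the bolt.
- cap_mid (a joint): opening angle of the mid bolt's orange hinged cap in rad: 0 = shut, lying flat round the bolt head; 1.57 = upright; stop at 1.75. A light spring (0.3 N at the tab when shut, 0.8 N at 60 degrees) always shuts it when let go. The cap is hinged to the foot, not to the bolt.
- cap_mid_tab (a point): centre of the mid cap's tab, a round bar 12 mm in diameter and 20 mm long along the foot's y, 70 mm from the hinge on the robot's side; when shut it is 38 mm above the desk at x = -38, y = 0 mm of the foot, 18 mm in front of the foot's face, with nothing below it. A grip on its two ends lets it turn between the fingers.
- cap_mid_hinge (a point): middle of the mid cap's hinge line (parallel to the foot's y), 38 mm above the desk at x = 32, y = 0 mm of the foot; fixed. The tab swings up and away from the robot about it.
- bolt_right (a joint): how far the right bolt has sunk, in m: 0 = standing as at the start, up to 0.007. A tight bolt gives under 2.5 mm when pressed; the loose one drops the full 7 mm at about 4 N of push and stays down. Which of the three is loose is not shown.
- bolt_right_top (a point): centre of the flat top of the right bolt's steel hex head (20 mm wide), 49 mm above the desk, at x = 0, y = -75 mm of the foot; it pokes 8.5 mm up through a 26 mm square window in its cap (cap's top at 40.5 mm), and sinks with the bolt.
- cap_right (a joint): opening angle of the right bolt's orange hinged cap in rad: 0 = shut, lying flat round the bolt head; 1.57 = upright; stop at 1.75. A light spring (0.3 N at the tab when shut, 0.8 N at 60 degrees) always shuts it when let go. The cap is hinged to the foot, not to the bolt.
- cap_right_tab (a point): centre of the right cap's tab, a round bar 12 mm in diameter and 20 mm long along the foot's y, 70 mm from the hinge on the robot's side; when shut it is 38 mm above the desk at x = -38, y = -75 mm of the foot, 18 mm in front of the foot's face, with nothing below it. A grip on its two ends lets it turn between the fingers.
- cap_right_hinge (a point): middle of the right cap's hinge line (parallel to the foot's y), 38 mm above the desk at x = 32, y = -75 mm of the foot; fixed. The tab swings up and away from the robot about it.
- mug: white mug, 80 mm diameter, 95 mm high, handle on its own +y side; origin under its centre. Bystander.
- calculator: grey pocket calculator, 150 x 85 x 17 mm, lying flat; origin under its centre. Bystander.
- tin: small metal mint tin, 62 x 44 x 20 mm, lying flat; origin under its centre. Bystander.

How it is judged:
By the outcome, as a careful person would: the job done as asked, in the order asked, and still so for the second after the job is handed in, while the arm keeps its last pose, push and grip.
It also fails if it takes over 64 s, if anything falls off the work surface, if the arm or the gripper's body presses on something with over 40 N, if the wrist force passes 120 N, or if a joint passes its speed limit or range.

### The arm

A 7-joint arm with a two-finger parallel gripper is mounted at the origin on the work surface. World frame = base frame: x ahead of the robot, y to its left, z up, the work surface at z = 0. Lengths are in m, angles in rad, forces in N, time in s.
With the tool pointing down it reaches from about 0.425 to 0.875 m from the base axis. Payload 4.7 kg.
Tool frame: the origin (TCP) lies midway between the tips of the shut fingers; the grasp point (between the pads) lies 19 mm behind it; z points along the fingers, y is the direction in which the jaws open and shut (so a half turn about z gives the same grasp; the last joint's range is limited). The gripper opens to 87 mm and grips with 3 to 60 N. Pads are 19 mm wide; open, the fingers measure 117 mm over their backs; the gripper's body (75 mm by 190 mm) begins 51 mm behind the grasp point.
Start: joints at [1.248, 0.321, -0.07, 1.45, 0.023, 1.371, -0.057], TCP at [0.215, -0.614, 0.223] pointing down, gripper open.
Joint ranges: [-2.86, 2.86], [-0.3, 2.09], [-1.38, 1.24], [0.06, 2.45], [-1.56, 4.7], [0.09, 2.05], [-2.69, 2.69]. Speed limits (rad/s): [2.57, 2.57, 3.14, 3.14, 3.14, 3.14, 3.14].

### API

Orientations are given as a rotation vector (axis times angle).
In Python, from bench import * gives the robot as it stands.
- The arm moves only by the tool move_arm, never from a script. Its arguments are lists of equal length, an entry for each row: "jaw": the closure in counts, from 0 (fully open) to 255 (shut); "slide": the shift along the tool's x, y, z in cm, a list of three; "dr": the turn, a rotation vector about the tool's x, y, z in degrees, a list of three. A call has 1 to 5 rows; each row shifts and turns the commanded pose from where the row before left it, along the tool's axes as they then stand; what a row does not reach is not made up. A row lasts 1/10 s, in which the tool goes at most 50 mm and 8.59 degrees, less where a joint would pass 70% of its speed; a pose out of reach is approached as far as the arm can. A call with a gripper value outside its range is refused whole. The fingers move at their own pace and stop on an object; "force" is the grip in N (left out, the last holds). Time passes only in rows, so rows that do not move let the fingers close. It gives the time, the measured TCP pose, the force and the opening at its end, in the units of the state.
- get_state(): the state, without advancing time (a new reading comes with each control period).
- get_image(name): name is "scene" or "top"; returns (picture, depth): 384x512x3 uint8, red, green, blue; 384x512 float32, m along the optical axis (not along the pixel's ray), 0 where there is no reading.
- camera_params(name): a dict with "K" (3x3 intrinsics, pixels), "extrinsics" (4x4, takes a point from camera to world coordinates). Camera axes: x right, y up, looking along -z (the intrinsics and any distortion apply to the point x, -y, -z); pixel columns grow to the right and rows downward; lengths in m; the calibration is good to about 2 mm. A picture is of the moment at which its call begins. camera_params takes no time and is no camera call.
- close_job(): hands the job in, once; it reports no verdict.
Trained networks look in the newest picture that a camera, given by its name, has taken for a name from the list of things; names that differ only in an ending like _2 or _b are one class to them, and where a whole thing is asked for, a point or a joint stands for the part that bears it (a point fixed in the world has none). Each returns a list of dicts, best first, with "score" (0 to 1); they miss things now and then, are a little off and sometimes report something else, mostly with a low value. They report only what shows in the picture. A call takes as long as a camera call.
- regions_of(camera, query): "mask" (384x512 bool, what is visible of it) and "xy" ([column, row] in pixels, amid what is visible of it).
The state is a dict: "time": time; "joint_positions": joint angles; "qd": joint speeds; "joint_torque": joint torques, N m; "position": TCP position; "tool_rot": TCP orientation; "ft_force": force on the tool from outside, world axes, zero at the start; "torque": the same for the moment, N m; "grip_width": opening from 0.0 (shut) to 1.0 (fully open).
Only numpy, scipy, OpenCV 4.12 (cv2) and the standard library are available. Lean on these libraries where they do the work, as an engineer would, in place of code of your own. Each camera call takes 0.05 s, during which the arm holds its last target.

## Working session

There is one attempt and no reset: what is moved stays moved. The work goes in short steps, Python scripts to look and compute and a tool call to move; the robot and the scene stay as the last step left them, time stands still between calls to the robot, and variables do not carry over. Pictures are saved under pics/ and viewed, and the job is handed in when it is done.

Besides the shell and the picture viewer there is one more tool, called after "Emit:" as name(argument=value, ...) on one line, values as JSON. move_arm: Moves the arm, as the interface text tells. Its arguments: {"type":"object","properties":{"jaw":{"type":"array","items":{"type":"number"}},"slide":{"type":"array","items":{"type":"array","items":{"type":"number"}}},"dr":{"type":"array","items":{"type":"array","items":{"type":"number"}}},"force":{"type":"number"}},"required":["jaw","slide","dr"]}

```bash
mkdir -p pics; ls; cat > h.py <<'E'
from bench import *
import numpy as np, cv2
from scipy.spatial.transform import Rotation as R
def save(n,img): cv2.imwrite('pics/'+n,cv2.cvtColor(img,cv2.COLOR_RGB2BGR))
def pts(cam,depth,mask):
    c=camera_params(cam);K=c['K'];E=np.array(c['extrinsics'])
    v,u=np.nonzero(mask&(depth>0));d=depth[v,u]
    p=np.stack([(u-K[0][2])/K[0][0]*d,-(v-K[1][2])/K[1][1]*d,-d],1)
    return p@E[:3,:3].T+E[:3,3]
E
python3 - <<'E'
from h import *
for c in('scene','top'):
    i,d=get_image(c);save(c+'1.png',i);np.save(c+'_d.npy',d);print(camera_params(c))
s=get_state();print(s)
print(R.from_rotvec(s['tool_rot']).as_matrix().round(3))
E
```

```text
pics
{'K': array([[362.8067572 ,   0.        , 264.41179912],
       [  0.        , 362.8067572 , 192.3012204 ],
       [  0.        ,   0.        ,   1.        ]]), 'extrinsics': array([[-0.82918117, -0.42298245,  0.36543731,  0.83721061],
       [ 0.55897188, -0.63094857,  0.53800962,  0.44087113],
       [ 0.00300352,  0.65037662,  0.75960597,  0.66566099],
       [ 0.        ,  0.        ,  0.        ,  1.        ]])}
{'K': array([[488.04319772,   0.        , 250.01971569],
       [  0.        , 488.04319772, 197.32703635],
       [  0.        ,   0.        ,   1.        ]]), 'extrinsics': array([[-0.00246979,  0.99447747, -0.10492121,  0.41016683],
       [-0.99995212, -0.00344959, -0.00915791,  0.01138631],
       [-0.00946927,  0.10489357,  0.99443837,  1.35183992],
       [ 0.        ,  0.        ,  0.        ,  1.        ]])}
{'time': 0.1, 'joint_positions': array([ 1.24806626,  0.32176155, -0.07010361,  1.45155594,  0.02264325,
        1.3708284 , -0.05691016]), 'qd': array([-0.00124287, -0.00199135,  0.00057104, -0.00232192,  0.00014002,
        0.00159131,  0.00189378]), 'joint_torque': array([-5.71538076e-04, -4.92572308e+01, -4.05845381e-01, -3.13397634e+01,
       -6.41590334e-02,  3.94975394e-02,  6.41150928e-05]), 'position': array([ 0.21460511, -0.61301269,  0.22156136]), 'tool_rot': array([-3.09544250e+00, -5.26375029e-01,  6.66761379e-04]), 'ft_force': array([0.07993482, 1.03147616, 0.20240734]), 'torque': array([-0.00015798, -0.07366824, -0.0825847 ]), 'grip_width': 0.9987972926620771}
[[ 0.944  0.331 -0.001]
 [ 0.331 -0.944  0.002]
 [-0.    -0.002 -1.   ]]
```

View pics/scene1.png

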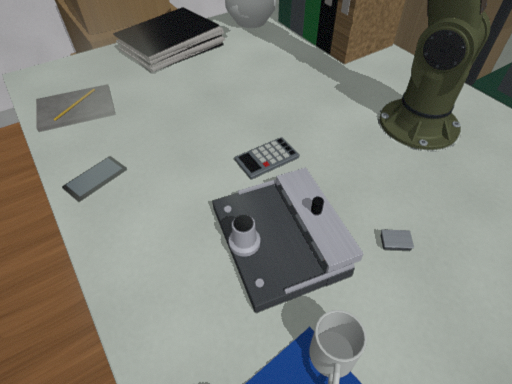

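View pics/top1.png

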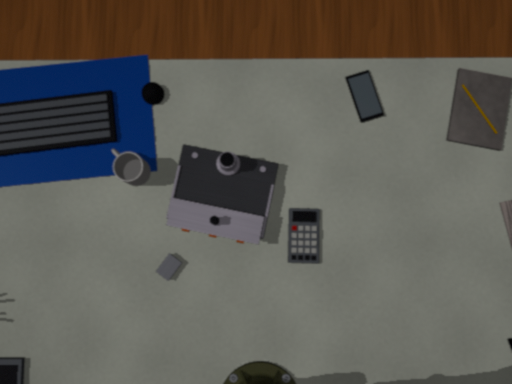

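```bash
python3 - <<'E'
from h import *
for c in('scene','top'):
    d=np.load(c+'_d.npy')
    for q in ('foot','cover','cover_knob'):
        for r in regions_of(c,q)[:2]:
            m=r['mask'];p=pts(c,d,m);print(c,q,round(r['score'],2),np.round(r['xy']),m.sum(),np.median(p,0).round(4),p.min(0).round(3),p.max(0).round(3))
            np.save(f'm_{c}_{q}.npy',m) if r['score']>.5 else 0
    
    if c=='top':
        m=np.load('m_top_cover.npy');p=pts(c,d,m)
        p=p[abs(p[:,2]-.062)<.008]
        print(cv2.minAreaRect((p[:,:2]*1000).astype(np.float32)))
E
```

```text
scene foot 0.75 [288. 238.] 13583 [0.5673 0.1292 0.0354] [ 0.399 -0.075 -0.002] [0.7   0.252 0.107]
scene cover 0.67 [319. 218.] 3605 [0.4934 0.141  0.0624] [ 0.409 -0.01  -0.   ] [0.548 0.246 0.1  ]
scene cover 0.62 [282. 240.] 13553 [0.5679 0.1295 0.0354] [ 0.39  -0.079 -0.002] [0.7   0.252 0.107]
scene cover_knob 0.6 [324. 221.] 3658 [0.4929 0.1416 0.0623] [ 0.385 -0.024 -0.001] [0.549 0.246 0.1  ]
top foot 0.96 [222. 195.] 8350 [0.5584 0.098  0.0364] [ 0.425 -0.055 -0.007] [0.704 0.253 0.111]
top cover 0.56 [214. 219.] 2624 [0.4839 0.1138 0.062 ] [ 0.425 -0.011  0.033] [0.543 0.244 0.104]
top cover_knob 0.86 [215. 222.] 2677 [0.4839 0.1134 0.062 ] [ 0.425 -0.011  0.001] [0.546 0.244 0.104]
((484.8633728027344, 115.86735534667969), (250.29820251464844, 75.1094970703125), 78.10264587402344)
```

The scene view shows the cover at about (320,220) with its knob at (317,205). The top view shows the cover at (214,219) with orange tabs at its front edge, around (186,231), (212,237) and (240,242). Next I'll fit the foot frame.

```bash
python3 - <<'E'
from h import *
out={}
for c in('scene','top'):
    d=np.load(c+'_d.npy'); img=cv2.imread(f'pics/{c}1.png')
    m=np.load(f'm_{c}_foot.npy')|np.load(f'm_{c}_cover.npy')
    m=cv2.dilate(m.astype(np.uint8),np.ones((9,9)))>0
    p=pts(c,d,m)
    q=p[abs(p[:,2]-.062)<.006]; r=cv2.minAreaRect((q[:,:2]*1000).astype(np.float32));print(c,'cover',r)
    q=p[(p[:,2]>.028)&(p[:,2]<.04)]; r=cv2.minAreaRect((q[:,:2]*1000).astype(np.float32));print(c,'foot',r)
    a=np.deg2rad(-11.9);ex=np.array([np.cos(a),np.sin(a)]);ey=np.array([-ex[1],ex[0]])
    u,v=q[:,:2]@ex*1e3,q[:,:2]@ey*1e3
    print(' foot u pct',np.percentile(u,[0,.5,1,99,99.5,100]).round(1),'v',np.percentile(v,[0,.5,1,99,99.5,100]).round(1))
    hsv=cv2.cvtColor(img,cv2.COLOR_BGR2HSV)
    o=m&(hsv[...,1]>130)&((hsv[...,0]<18))
    n,l,st,ce=cv2.connectedComponentsWithStats(o.astype(np.uint8))
    for k in range(1,n):
        if st[k,4]>4:
            pp=pts(c,d,l==k); 
            if len(pp):print(' orange',ce[k].round(1),st[k],np.median(pp,0).round(4),(np.median(pp[:,:2],0)@np.c_[ex,ey]*1e3).round(1))
    for z0,z1,nm in((.07,.0995,'knob/col'),):
        q=p[(p[:,2]>z0)&(p[:,2]<.112)]
        k=q[q[:,:2]@ex<.50];cc=q[q[:,:2]@ex>.50]
        for w in(k,cc):
            if len(w)>3:
              t=w[w[:,2]>w[:,2].max()-.01]; print(' ',len(t),t.mean(0).round(4),w.max(0).round(3),'uv',((t[:,:2].max(0)+t[:,:2].min(0))/2@np.c_[ex,ey]*1e3).round(1), (t[:,:2].mean(0)@np.c_[ex,ey]*1e3).round(1))
E
```

```text
scene cover ((557.7798461914062, 101.927978515625), (251.54052734375, 222.10702514648438), 78.32965087890625)
scene foot ((563.1681518554688, 100.48623657226562), (272.0651550292969, 226.93609619140625), 78.43495178222656)
 foot u pct [416.1 445.3 464.2 641.6 642.2 643.8] v [ 78.8  84.   86.5 349.1 349.5 350.6]
  108 [0.4879 0.1181 0.0971] [0.499 0.129 0.1  ] uv [452.1 214.5] [453.1 216.1]
  365 [0.645  0.0866 0.1034] [0.666 0.107 0.107] uv [611.8 214.9] [613.2 217.8]
top cover ((550.7576904296875, 101.84040069580078), (250.51446533203125, 209.90621948242188), 78.08013153076172)
top foot ((556.973876953125, 99.78256225585938), (269.1059265136719, 233.82774353027344), 78.17330932617188)
 foot u pct [407.5 442.3 465.1 638.7 639.7 641.3] v [ 78.   79.   79.9 344.1 345.4 347.1]
 orange [184.6 229.7] [183 229   5   2   7] [0.4608 0.2006 0.0439] [409.6 291.3]
 orange [212.4 235.6] [210 235   6   2   7] [0.4446 0.1251 0.0421] [409.2 214.1]
 orange [239.8 241.4] [237 241   6   2   8] [0.431  0.0504 0.0446] [411.3 138.2]
  60 [0.4843 0.1158 0.0984] [0.534 0.229 0.104] uv [449.9 212.9] [450.  213.2]
  175 [0.6414 0.0823 0.104 ] [0.662 0.104 0.111] uv [610.3 212.9] [610.7 212.8]
```

```bash
python3 - <<'E'
import cv2
i=cv2.imread('pics/top1.png')[140:280,140:340];cv2.imwrite('pics/topc1.png',cv2.resize(i,None,fx=4,fy=4,interpolation=cv2.INTER_CUBIC))
E
```

```text
(no output)
```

View pics/topc1.png

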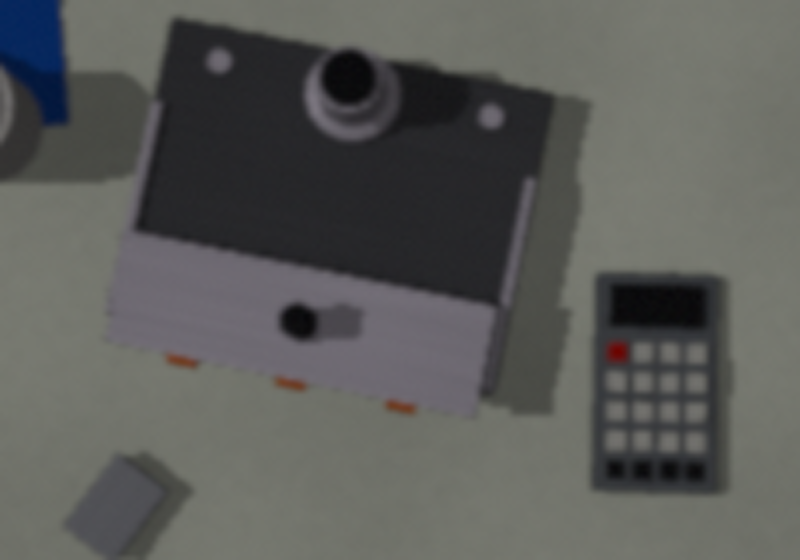

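The cropped top view shows the cover plate shut, the knob at crop (298,321), and the tab tips at crop (182,360), (290,384) and (400,407). The foot's x axis points at about -11.9° in world, and its origin is near u=451, v=213 along the foot axes. I'll write a row planner and move to the knob.

```bash
cat >> h.py <<'E'
A=np.deg2rad(-11.9); EX=np.array([np.cos(A),np.sin(A),0]); EY=np.array([-np.sin(A),np.cos(A),0]); EZ=np.array([0,0,1.])
U0,V0=.451,.213
def F(x,y,z): return (U0+x/1e3)*EX+(V0+y/1e3)*EY+z/1e3*EZ
def foot(p): return np.array([p@EX-U0,p@EY-V0,p[2]])*1e3
def where():
    s=get_state(); r=R.from_rotvec(s['tool_rot']); print('foot xyz mm',foot(s['position']).round(1),'t',s['time'],'F',(np.array([EX,EY,EZ])@s['ft_force']).round(1),'grip',round(s['grip_width'],3)); print((np.array([EX,EY,EZ])@r.as_matrix()).round(3))
    return s,r
E
python3 - <<'E'
from h import *
s,r=where()
p=s['position']
W=[np.array([.45,-.25,.215])]
step=(W[0]-p)/10
for k in range(10):
    print((r.inv().apply(step)*100).round(2), 'rot z 7.8' if k<4 else '')
    if k<4: r=r*R.from_rotvec([0,0,np.deg2rad(7.8)])
print('then, aligned:',(np.linalg.inv(np.c_[EX,-EY,-EZ])@(F(0,0,160)-W[0])*100).round(2))
E
```

```text
foot xyz mm [-114.4 -769.   222.4] t 0.4 F [-0.6  0.5  0.7] grip 0.998
[[ 0.855  0.518 -0.   ]
 [ 0.518 -0.855  0.   ]
 [-0.    -0.    -1.   ]]
[ 3.42 -2.65  0.07] rot z 7.8
[ 3.03 -3.09  0.07] rot z 7.8
[ 2.58 -3.48  0.07] rot z 7.8
[ 2.09 -3.79  0.07] rot z 7.8
[ 1.55 -4.04  0.07] 
[ 1.55 -4.04  0.07] 
[ 1.55 -4.04  0.07] 
[ 1.55 -4.04  0.07] 
[ 1.55 -4.04  0.07] 
[ 1.55 -4.04  0.07] 
then, aligned: [ -4.09 -36.48   5.5 ]
```

Emit:
move_arm(jaw=[0,0,0,0,0], slide=[[3.4,-2.65,0],[3.0,-3.1,0],[2.6,-3.5,0],[2.1,-3.8,0],[1.5,-4.0,0]], dr=[[0,0,7.8],[0,0,7.8],[0,0,7.8],[0,0,7.8],[0,0,0]])

```text
time: 0.9
position: [0.3325, -0.4302, 0.2228]
tool_rot: [3.124, -0.33, 0.001]
ft_force: [0.4, -0.0, -0.1]
grip_width: 0.999
```

Emit:
move_arm(jaw=[0,0,0,0,0], slide=[[1.5,-4.0,0],[1.5,-4.0,0],[1.5,-4.0,0],[1.5,-4.0,0],[1.5,-4.0,0]], dr=[[0,0,0],[0,0,0],[0,0,0],[0,0,0],[0,0,0]])

```text
time: 1.4
position: [0.447, -0.2501, 0.2229]
tool_rot: [3.124, -0.326, 0.001]
ft_force: [1.3, -0.3, 0.6]
grip_width: 1.0
```

Emit:
move_arm(jaw=[0,0,0,0,0], slide=[[-0.45,-4,0.5],[-0.45,-4,0.5],[-0.45,-4,0.5],[-0.45,-4,0.5],[-0.45,-4,0.5]], dr=[[0,0,0],[0,0,0],[0,0,0],[0,0,0],[0,0,0]])

```text
time: 1.9
position: [0.4655, -0.0497, 0.1976]
tool_rot: [3.124, -0.326, 0.001]
ft_force: [0.1, 0.1, 0.2]
grip_width: 0.996
```

```bash
python3 - <<'E'
from h import *
where()
E
```

```text
foot xyz mm [  14.7 -165.7  197.6] t 1.9 F [0.1 0.1 0.2] grip 0.996
[[ 1.    -0.     0.001]
 [-0.    -1.    -0.001]
 [ 0.001  0.001 -1.   ]]
```

Emit:
move_arm(jaw=[0,0,0,0,0], slide=[[-0.35,-4,0.9],[-0.35,-4,0.9],[-0.35,-4,0.9],[-0.35,-4,0.9],[0,-0.6,0]], dr=[[0,0,0],[0,0,0],[0,0,0],[0,0,0],[0,0,0]])

```text
time: 2.4
position: [0.4848, 0.1199, 0.161]
tool_rot: [-3.123, 0.313, 0.002]
ft_force: [0.5, 1.1, -0.3]
grip_width: 0.998
```

```bash
python3 - <<'E'
from h import *
where()
for c in('scene','top'):
    i,d=get_image(c)
    i=i[140:300,200:400] if c=='scene' else i[140:280,140:320]
    save(c+'2.png',cv2.resize(i,None,fx=3.5,fy=3.5,interpolation=cv2.INTER_CUBIC))
E
```

```text
foot xyz mm [ -1.3   4.3 161. ] t 2.4 F [ 0.2  1.1 -0.3] grip 0.998
[[ 1.     0.008 -0.002]
 [ 0.008 -1.     0.002]
 [-0.002 -0.002 -1.   ]]
```

View pics/scene2.png

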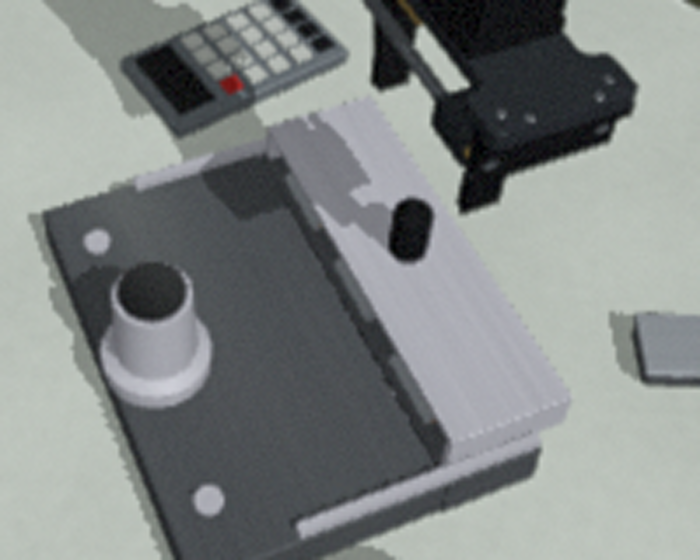

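View pics/top2.png

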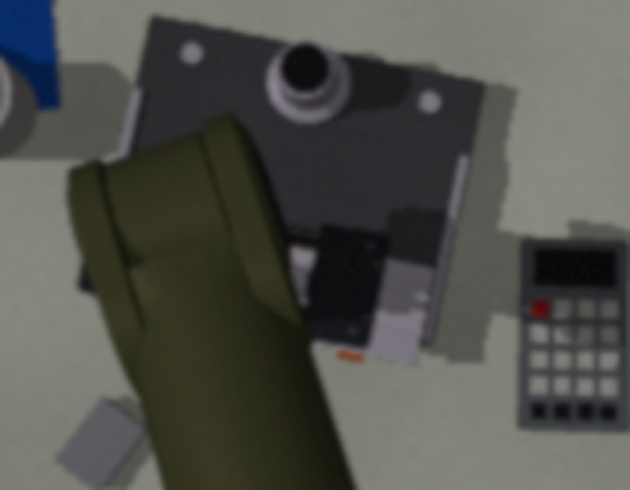

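The scene crop shows the knob at (410,230) with the open fingers above it in the line of sight. In the top crop the arm hides the knob. I'll descend and grip.

Emit:
move_arm(jaw=[0,0,0,0,0], slide=[[0,0.2,3.0],[0,0,3.0],[0,0,2.0],[0,0,1.2],[0,0,0]], dr=[[0,0,0],[0,0,0],[0,0,0],[0,0,0],[0,0,0]])

```text
time: 3.0
position: [0.4847, 0.1103, 0.0683]
tool_rot: [3.123, -0.329, -0.004]
ft_force: [-0.2, 0.2, 0.1]
grip_width: 1.002
```

Emit:
move_arm(jaw=[200,200,200,200,200], slide=[[0,0,0],[0,0,0],[0,0,0],[0,0,0],[0,0,0]], dr=[[0,0,0],[0,0,0],[0,0,0],[0,0,0],[0,0,0]], force=15)

```text
time: 3.5
position: [0.4859, 0.1121, 0.0699]
tool_rot: [3.125, -0.326, 0.001]
ft_force: [0.3, 0.9, 0.3]
grip_width: 0.631
```

```bash
python3 - <<'E'
from h import *
where()
E
```

```text
foot xyz mm [ 1.3 -3.1 69.9] t 3.5 F [0.1 0.9 0.3] grip 0.631
[[ 1.     0.     0.001]
 [ 0.    -1.    -0.   ]
 [ 0.001  0.    -1.   ]]
```

Emit:
move_arm(jaw=[220,220,220,220,220], slide=[[0,-0.4,0],[0,0,0],[0,0,0],[0,0,0],[0,0,0]], dr=[[0,0,0],[0,0,0],[0,0,0],[0,0,0],[0,0,0]])

```text
time: 4.0
position: [0.4864, 0.1163, 0.0695]
tool_rot: [-3.124, 0.325, -0.0]
ft_force: [-0.1, 0.6, -0.6]
grip_width: 0.268
```

Emit:
move_arm(jaw=[220,220,220], slide=[[0,0,0],[0,0,0],[0,0,0]], dr=[[0,0,0],[0,0,0],[0,0,0]])

```text
time: 4.3
position: [0.4864, 0.1163, 0.0695]
tool_rot: [-3.124, 0.325, -0.0]
ft_force: [0.8, 1.9, -0.7]
grip_width: 0.271
```

```bash
python3 - <<'E'
from h import *
where()
E
```

```text
foot xyz mm [ 1.   1.1 69.5] t 4.3 F [ 0.4  2.  -0.7] grip 0.271
[[ 1.  0.  0.]
 [ 0. -1.  0.]
 [ 0. -0. -1.]]
```

Emit:
move_arm(jaw=[220,220,220,220,220], slide=[[1,0,0],[1.5,0,0],[1.5,0,0],[1.5,0,0],[1.0,0,0]], dr=[[0,0,0],[0,0,0],[0,0,0],[0,0,0],[0,0,0]])

```text
time: 4.8
position: [0.551, 0.1027, 0.0694]
tool_rot: [-3.124, 0.326, 0.001]
ft_force: [-2.5, 2.1, 2.3]
grip_width: 0.272
```

Emit:
move_arm(jaw=[220,220,220,220,220], slide=[[0.3,0,0],[0.3,0,0],[0.3,0,0],[0.2,0,0],[0,0,0]], dr=[[0,0,0],[0,0,0],[0,0,0],[0,0,0],[0,0,0]])

```text
time: 5.3
position: [0.5609, 0.1006, 0.0695]
tool_rot: [-3.124, 0.325, -0.001]
ft_force: [-0.5, 2.9, -0.8]
grip_width: 0.265
```

```bash
python3 - <<'E'
from h import *
where()
E
```

```text
foot xyz mm [77.1  1.1 69.5] t 5.3 F [-1.1  2.7 -0.8] grip 0.265
[[ 1.  0.  0.]
 [ 0. -1.  0.]
 [ 0. -0. -1.]]
```

Emit:
move_arm(jaw=[220,220,220], slide=[[0.2,0,0],[0.2,0,0],[0,0,0]], dr=[[0,0,0],[0,0,0],[0,0,0]])

```text
time: 5.6
position: [0.5621, 0.1004, 0.0694]
tool_rot: [3.124, -0.324, -0.009]
ft_force: [-9.0, 3.1, 5.2]
grip_width: 0.265
```

Emit:
move_arm(jaw=[220,220,220], slide=[[0.2,0,0],[0.2,0,0],[0,0,0]], dr=[[0,0,0],[0,0,0],[0,0,0]])

```text
time: 5.9
position: [0.5626, 0.1002, 0.0691]
tool_rot: [3.123, -0.323, -0.019]
ft_force: [-15.4, 3.6, 12.9]
grip_width: 0.271
```

The end stop is reached: the force rose while the position stood still. I'll relax the push, release and lift.

Emit:
move_arm(jaw=[220,0,0,0,0], slide=[[-0.4,0,0],[0,0,0],[0,0,0],[0,0,0],[0,0,0]], dr=[[0,0,0],[0,0,0],[0,0,0],[0,0,0],[0,0,0]])

```text
time: 6.4
position: [0.5653, 0.0985, 0.0696]
tool_rot: [3.124, -0.327, 0.001]
ft_force: [0.1, -0.6, -0.3]
grip_width: 0.55
```

Emit:
move_arm(jaw=[0,0,0,0,0], slide=[[0,0,-2],[0,0,-4],[0,0,-4],[0,5,-3],[0,5,0]], dr=[[0,0,0],[0,0,0],[0,0,0],[0,0,0],[0,0,0]])

```text
time: 6.9
position: [0.5485, 0.0103, 0.2001]
tool_rot: [-3.124, 0.317, -0.014]
ft_force: [1.5, -0.8, -0.6]
grip_width: 0.964
```

Emit:
move_arm(jaw=[255,255,255,255,255], slide=[[0,5,0],[0,5,0],[0,5,0],[0,3,0],[0,0,0]], dr=[[0,0,0],[0,0,0],[0,0,0],[0,0,0],[0,0,0]])

```text
time: 7.4
position: [0.5066, -0.1745, 0.1951]
tool_rot: [3.12, -0.341, -0.001]
ft_force: [1.1, 0.1, 0.1]
grip_width: 0.635
```

```bash
python3 - <<'E'
from h import *
where()
for c in('scene','top'):
    i,d=get_image(c);save(c+'3f.png',i);np.save(c+'_d3.npy',d)
    i=i[140:310,200:400] if c=='scene' else i[140:280,140:320]
    save(c+'3.png',cv2.resize(i,None,fx=3.5,fy=3.5,interpolation=cv2.INTER_CUBIC))
    for q in ['foot','cover_knob']+[f'{a}_{b}{e}' for a,e in(('bolt','_top'),('cap','_tab')) for b in('left','mid','right')]:
        for r in regions_of(c,q)[:3]:
            p=pts(c,d,r['mask'])
            if r['score']>.3 and len(p): print(c,q,round(r['score'],2),np.round(r['xy'],1),r['mask'].sum(),foot(np.median(p,0)).round(1),foot(p.mean(0)).round(1))
E
```

```text
foot xyz mm [  80.7 -279.3  195.1] t 7.4 F [1.  0.3 0.1] grip 0.635
[[ 1.    -0.01  -0.   ]
 [-0.01  -1.    -0.003]
 [-0.     0.003 -1.   ]]
scene foot 0.79 [282.7 240.5] 12431 [94.7 34.3 40.2] [92.2 28.3 46.6]
scene foot 0.66 [330.9 247.7] 93 [ 4.  78.4 48.4] [ 3.6 78.2 46.4]
scene cover_knob 0.97 [287.3 230.6] 3953 [79.8 26.2 62.4] [80.  20.6 62.7]
scene cover_knob 0.38 [318.8 220. ] 445 [ 0.6  5.8 40.6] [-0.3  2.8 39.5]
scene cover_knob 0.33 [306.9 194.7] 341 [  0.9 -68.6  40.9] [ -1.1 -71.6  40. ]
scene bolt_left_top 0.68 [331.1 242.3] 90 [ 3.9 79.1 48.1] [ 3.5 79.1 46.2]
scene bolt_mid_top 0.74 [300.5 197.7] 319 [  4.7 -67.1  40.9] [  0.7 -70.4  40. ]
scene bolt_mid_top 0.68 [332.2 245.3] 111 [ 3.7 78.8 47.9] [ 3.1 78.1 45.3]
scene bolt_mid_top 0.41 [310.3 214.5] 111 [ 4.3  3.8 46.4] [ 3.1  2.8 44.3]
scene bolt_right_top 0.7 [300.3 190.7] 339 [  1.9 -70.4  40.8] [  0.1 -73.3  39.7]
scene bolt_right_top 0.38 [299.7 193.5] 81 [  4.6 -70.1  47.6] [  3.6 -70.5  45.1]
scene cap_left_tab 0.67 [324.6 248.2] 443 [ 5.7 80.6 41. ] [ 2.  77.8 41. ]
scene cap_left_tab 0.54 [331.1 246. ] 100
[... 305 characters left out ...]
.2] [ 3.3 -1.5 39.2]
top cover_knob 0.66 [220.8 192.8] 2602 [76.9 -1.6 62. ] [76.4 -0.5 62.8]
top bolt_left_top 0.52 [223.7 189. ] 7712 [78.3 -3.  39.9] [80.3 -1.2 47.2]
top bolt_left_top 0.31 [216.4 219.9] 31 [-0.6 -1.1 48.7] [ 0.2 -1.7 48.7]
top bolt_mid_top 0.57 [216.3 219.9] 37 [-0.7 -1.  48.6] [-0.7 -1.1 48.2]
top bolt_right_top 0.53 [216.8 213.5] 224 [14.1  2.8 40.8] [ 4.7 -1.1 40.6]
top cap_left_tab 0.86 [190.8 211.2] 342 [ 4.8 75.2 40.1] [ 2.3 73.5 39.1]
top cap_left_tab 0.52 [241.  221.6] 267 [  4.7 -70.9  40.1] [  1.7 -74.6  39.4]
top cap_mid_tab 0.74 [210.  219.5] 311 [ 1.9  2.6 40.3] [ 0.4 -0.1 38.7]
top cap_right_tab 0.72 [238.7 225.2] 294 [  0.8 -71.7  40. ] [  0.5 -74.6  38.5]
```

View pics/scene3.png

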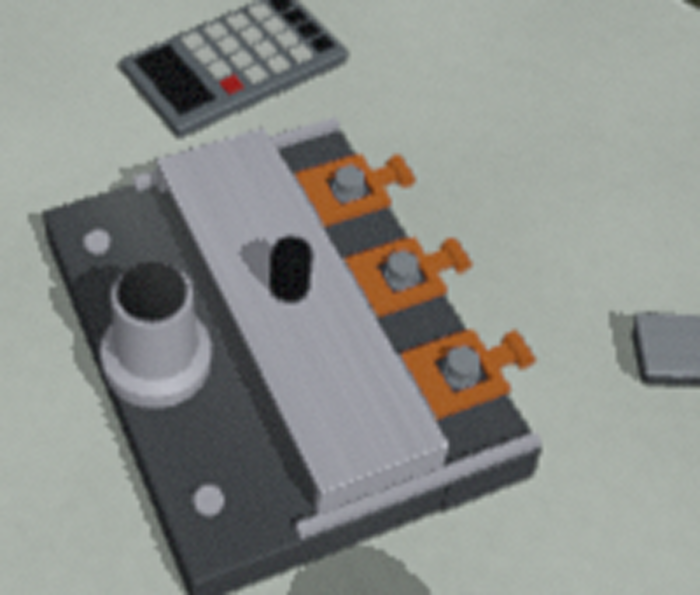

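View pics/top3.png

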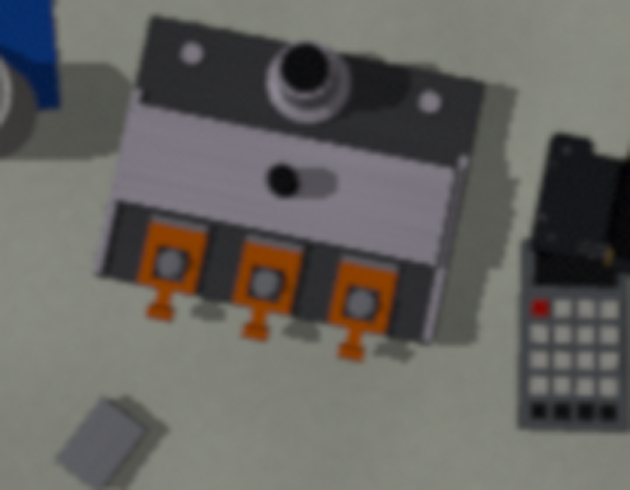

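The scene crop shows the cover back, with bolt heads at (350,183), (403,270) and (462,365). The caps have a narrow neck and a T-bar tab at (400,170), (457,252) and (519,348). The two cameras differ by about 4 mm, so I'm averaging the origin to (+1.5, +1.2) mm. I'll tap the right bolt first.

```bash
sed -i 's/^U0,V0=.*/U0,V0=.4525,.2142/' h.py; cat >> h.py <<'E'
def to(x,y,z):
    s,r=where(); print('slide cm to target',(r.inv().apply(F(x,y,z)-s['position'])*100).round(2))
E
python3 -c "
from h import *
to(0,-75,70)"
```

```text
foot xyz mm [  79.6 -273.3  195.3] t 8.3 F [-0.3 -0.1 -0. ] grip 0.005
[[ 1. -0.  0.]
 [-0. -1. -0.]
 [ 0.  0. -1.]]
slide cm to target [ -7.96 -19.83  12.52]
```

Emit:
move_arm(jaw=[255,255,255,255,255], slide=[[-1.5,-4,1],[-1.5,-4,1],[-1.5,-4,1],[-1.5,-4,1],[-1.95,-3.85,1]], dr=[[0,0,0],[0,0,0],[0,0,0],[0,0,0],[0,0,0]])

```text
time: 8.8
position: [0.4715, 0.0448, 0.1451]
tool_rot: [-3.125, 0.326, -0.002]
ft_force: [1.3, -0.1, 0.9]
grip_width: 0.007
```

Emit:
move_arm(jaw=[255,255,255,255,255], slide=[[0,0,3.5],[0,0,3],[0,0,2],[0,0,0],[0,0,0]], dr=[[0,0,0],[0,0,0],[0,0,0],[0,0,0],[0,0,0]])

```text
time: 9.3
position: [0.4718, 0.0432, 0.0607]
tool_rot: [-3.124, 0.326, 0.0]
ft_force: [-0.6, 0.5, -0.0]
grip_width: 0.006
```

```bash
python3 -c "
from h import *
to(0,-75,53)
i,d=get_image('scene');save('scene4.png',cv2.resize(i[140:310,200:400],None,fx=3.5,fy=3.5,interpolation=cv2.INTER_CUBIC))"
```

```text
foot xyz mm [  0.3 -74.6  60.7] t 9.3 F [-0.7  0.4 -0. ] grip 0.006
[[ 1.  0. -0.]
 [ 0. -1.  0.]
 [-0. -0. -1.]]
slide cm to target [-0.03  0.04  0.77]
```

View pics/scene4.png

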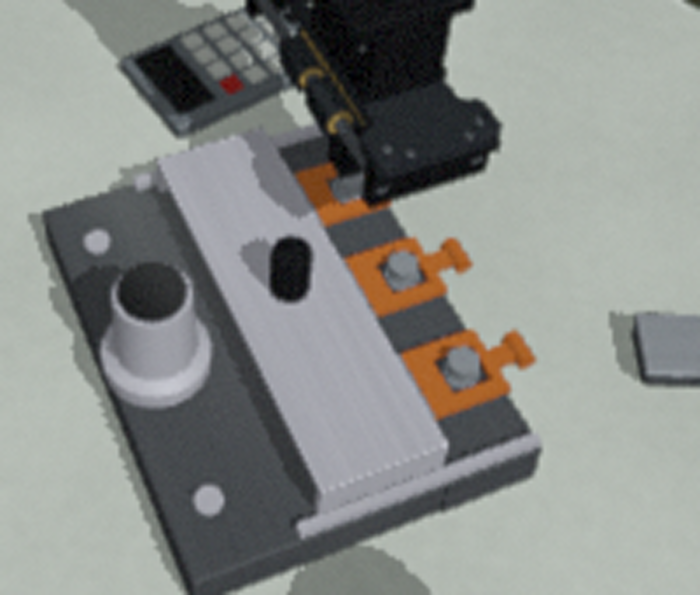

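The closed fingertips are just above the right bolt head at (345,190). Pressing gently.

Emit:
move_arm(jaw=[255,255,255,255], slide=[[0,0,0.8],[0,0,0.3],[0,0,0.2],[0,0,0]], dr=[[0,0,0],[0,0,0],[0,0,0],[0,0,0]])

```text
time: 9.75
position: [0.472, 0.043, 0.0474]
tool_rot: [3.124, -0.326, 0.001]
ft_force: [0.4, -0.3, 0.7]
grip_width: 0.004
```

Emit:
move_arm(jaw=[255,255,255], slide=[[0,0,0.2],[0,0,0],[0,0,0]], dr=[[0,0,0],[0,0,0],[0,0,0]])

```text
time: 10.05
position: [0.4719, 0.043, 0.0454]
tool_rot: [3.125, -0.326, 0.001]
ft_force: [0.4, -1.1, 1.9]
grip_width: 0.006
```

Emit:
move_arm(jaw=[255,255,255], slide=[[0,0,0.2],[0,0,0],[0,0,0]], dr=[[0,0,0],[0,0,0],[0,0,0]])

```text
time: 10.35
position: [0.4718, 0.0431, 0.0432]
tool_rot: [-3.125, 0.326, -0.001]
ft_force: [1.5, -1.5, 1.6]
grip_width: 0.003
```

Emit:
move_arm(jaw=[255,255,255], slide=[[0,0,0.2],[0,0,0],[0,0,0]], dr=[[0,0,0],[0,0,0],[0,0,0]])

```text
time: 10.65
position: [0.4719, 0.0431, 0.0423]
tool_rot: [3.124, -0.326, 0.0]
ft_force: [-1.6, -1.1, 13.0]
grip_width: 0.007
```

It went down to z=42.3 mm at low force, then hit hard resistance, which is consistent with a 7 mm sink. I'll lift and check with the depth image.

Emit:
move_arm(jaw=[255,255,255,255,255], slide=[[0,0,-1],[0,0,-3],[0,0,-4],[-2,4,-3],[-3,4,-1]], dr=[[0,0,0],[0,0,0],[0,0,0],[0,0,0],[0,0,0]])

```text
time: 11.15
position: [0.4107, -0.0211, 0.1618]
tool_rot: [-3.124, 0.319, -0.008]
ft_force: [0.3, -2.3, 0.0]
grip_width: 0.005
```

Emit:
move_arm(jaw=[255,255,255,255], slide=[[0,5,0],[0,5,0],[0,4,0],[0,0,0]], dr=[[0,0,0],[0,0,0],[0,0,0],[0,0,0]])

```text
time: 11.55
position: [0.3778, -0.1633, 0.1586]
tool_rot: [3.123, -0.339, -0.001]
ft_force: [0.9, 0.7, -0.9]
grip_width: 0.006
```

```bash
cat > bz.py <<'E'
from h import *
import sys
n=sys.argv[1]
where()
for c in('scene','top'):
    i,d=get_image(c);save(c+n+'f.png',i)
    p=pts(c,d,d>0); o=np.array([foot(x) for x in p[(abs(p[:,0]-.46)<.15)&(abs(p[:,1]-.1)<.2)&(p[:,2]<.07)]])
    dx,dy=(3.5,3.5) if c=='scene' else (-.7,-1)
    dx-=1.5;dy-=1.2
    for b,y in(('L',75),('M',0),('R',-75)):
        q=o[np.hypot(o[:,0]-dx,o[:,1]-y-dy)<7]; print(c,b,len(q),np.percentile(q[:,2],[10,50,90]).round(1) if len(q) else '')
    i=i[140:310,200:400] if c=='scene' else i[140:280,140:320]
    save(c+n+'.png',cv2.resize(i,None,fx=3.5,fy=3.5,interpolation=cv2.INTER_CUBIC))
E
python3 bz.py 5
```

```text
foot xyz mm [ -49.2 -296.1  158.6] t 11.55 F [ 0.7  0.9 -0.9] grip 0.006
[[ 1.    -0.009 -0.001]
 [-0.009 -1.    -0.001]
 [-0.001  0.001 -1.   ]]
scene L 50 [40.3 48.8 50.9]
scene M 46 [39.1 48.3 50.8]
scene R 33 [36.8 41.6 43.4]
top L 20 [42.7 48.1 53.1]
top M 21 [44.6 47.8 53.2]
top R 21 [39.3 42.9 45.8]
```

View pics/scene5.png

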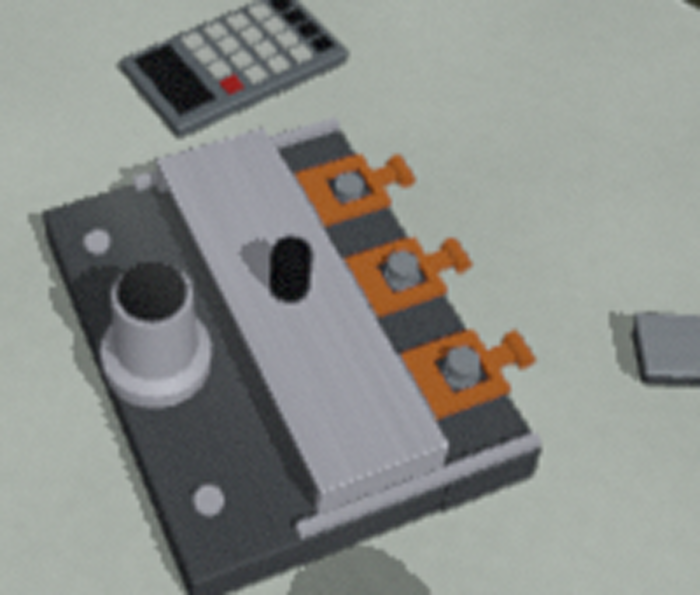

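The right bolt's head is now at z≈42 mm and stays there, while the other two read about 48.5 mm, so the right bolt is the loose one. The scene crop at (350,185) shows it lower than the others. Next I'll approach the right tab with the jaws part open.

Emit:
move_arm(jaw=[100,100,100,100,100], slide=[[0.2,-4.4,0.5],[0.2,-4.4,1],[0.2,-4.4,1],[0.2,-4.4,1],[0.2,-4.4,1]], dr=[[0,0,0],[0,0,0],[0,0,0],[0,0,0],[0,0,0]])

```text
time: 12.15
position: [0.4347, 0.0582, 0.1137]
tool_rot: [-3.125, 0.321, -0.0]
ft_force: [0.6, -0.1, 0.2]
grip_width: 0.375
```

Emit:
move_arm(jaw=[100,100], slide=[[0,0,0],[0,0,0]], dr=[[0,0,0],[0,0,0]])

```text
time: 12.35
position: [0.4343, 0.0569, 0.1135]
tool_rot: [-3.125, 0.317, 0.002]
ft_force: [-0.4, -0.3, -0.7]
grip_width: 0.551
```

```bash
python3 -c "
from h import *
to(-39,-75,26);print(get_state()['joint_positions'].round(3))"
```

```text
foot xyz mm [-39.3 -68.9 113.5] t 12.35 F [-0.3 -0.4 -0.7] grip 0.551
[[ 1.     0.006 -0.002]
 [ 0.006 -1.     0.   ]
 [-0.002 -0.    -1.   ]]
slide cm to target [0.04 0.61 8.75]
[ 0.567 -0.021 -0.741  2.063 -0.017  1.096 -1.939]
```

Emit:
move_arm(jaw=[100,100,100,100,100], slide=[[0,0.5,0],[0,0,3],[0,0,2.5],[0,0,0.5],[0,0,0]], dr=[[0,0,0],[0,0,0],[0,0,0],[0,0,0],[0,0,0]])

```text
time: 12.85
position: [0.4334, 0.0486, 0.0536]
tool_rot: [3.124, -0.328, -0.003]
ft_force: [0.1, 0.3, 1.5]
grip_width: 0.606
```

```bash
python3 -c "
from h import *
to(-39,-75,26)
for c in('scene','top'):
  i,d=get_image(c)
  i=i[140:260,240:400] if c=='scene' else i[160:280,190:350]
  save(c+'6.png',cv2.resize(i,None,fx=4.5,fy=4.5,interpolation=cv2.INTER_CUBIC))"
```

```text
foot xyz mm [-38.4 -77.3  53.6] t 12.85 F [-0.   0.3  1.5] grip 0.606
[[ 1.    -0.002 -0.002]
 [-0.002 -1.    -0.   ]
 [-0.002  0.    -1.   ]]
slide cm to target [-0.05 -0.23  2.76]
```

View pics/scene6.png

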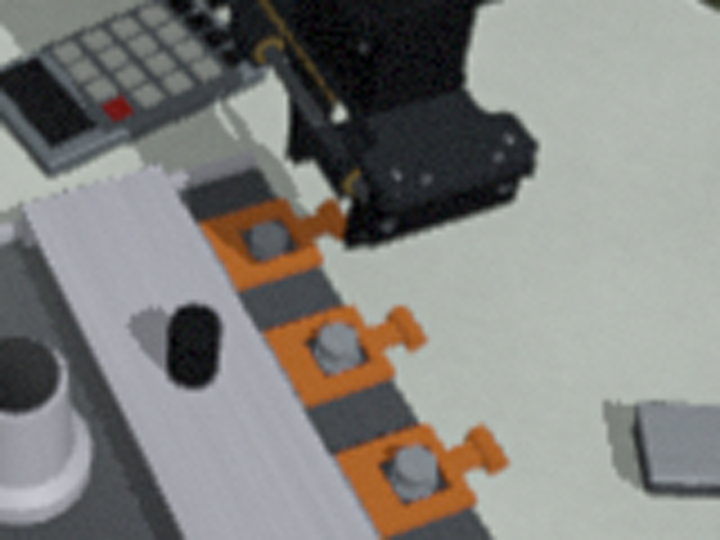

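View pics/top6.png

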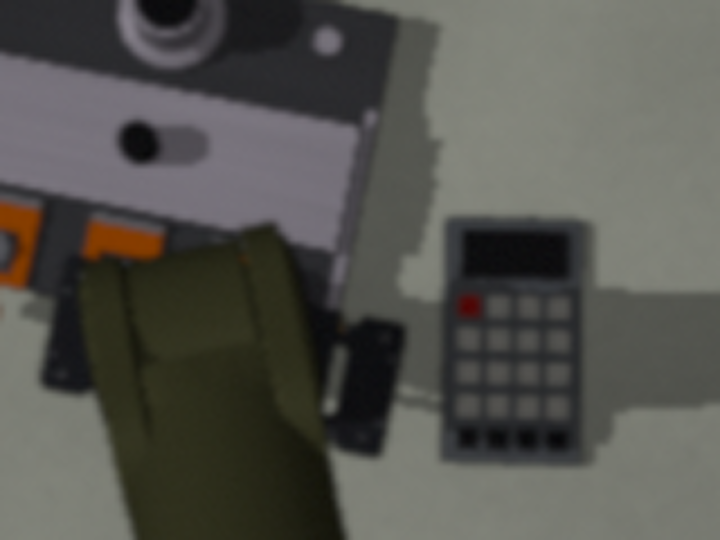

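The scene crop shows the fingers on both sides of the right tab, which is at (330,215). The mid tab at (405,325) stays clear. I'll descend and grip.

Emit:
move_arm(jaw=[100,100,100,100], slide=[[0,-0.2,1.2],[0,0,1.0],[0,0,0.4],[0,0,0]], dr=[[0,0,0],[0,0,0],[0,0,0],[0,0,0]])

```text
time: 13.35
position: [0.4337, 0.0517, 0.027]
tool_rot: [-3.125, 0.325, 0.003]
ft_force: [-0.7, 1.0, 0.4]
grip_width: 0.61
```

```bash
python3 -c "
from h import *
to(-39,-75,26)"
```

```text
foot xyz mm [-38.8 -74.2  27. ] t 13.35 F [-0.9  0.9  0.4] grip 0.61
[[ 1.     0.    -0.002]
 [ 0.    -1.    -0.   ]
 [-0.002  0.    -1.   ]]
slide cm to target [-0.02  0.08  0.1 ]
```

Emit:
move_arm(jaw=[230,230,230,230,230], slide=[[0,0.05,0],[0,0,0],[0,0,0],[0,0,0],[0,0,0]], dr=[[0,0,0],[0,0,0],[0,0,0],[0,0,0],[0,0,0]], force=15)

```text
time: 13.85
position: [0.4346, 0.051, 0.028]
tool_rot: [3.125, -0.326, 0.0]
ft_force: [0.2, -0.3, -0.3]
grip_width: 0.237
```

Emit:
move_arm(jaw=[230,230,230], slide=[[0,0,0],[0,0,0],[0,0,0]], dr=[[0,0,0],[0,0,0],[0,0,0]])

```text
time: 14.15
position: [0.4344, 0.0508, 0.0279]
tool_rot: [3.124, -0.326, -0.0]
ft_force: [0.8, -1.5, 1.0]
grip_width: 0.23
```

```bash
python3 -c "
from h import *
s,r=where()
x,y,z=foot(s['position'])
# plan: tab grip point a behind TCP; cap th, tilt t=0.6 th
import sys
T=np.array([x,z+11]);H=np.array([32.,38.])
rad=np.hypot(*(T-H));ph0=np.arctan2(T[1]-H[1],H[0]-T[0]);print('rad',rad,np.rad2deg(ph0))
n=12
for k in range(n):
  th=5*k;out=[]
  f=lambda th:(H+70*np.array([-np.cos(np.deg2rad(th)),np.sin(np.deg2rad(th))]))
  t0=np.deg2rad(.6*5*k)
  # turn about TCP moves the grip point: TCP = tab + 11*d(t), d=(-sin t,-cos t)
  g=lambda th:f(th)+11*np.array([-np.sin(np.deg2rad(.6*th)),-np.cos(np.deg2rad(.6*th))])
  dw=g(5*k+5)-g(5*k)
  tx=np.array([np.cos(t0),-np.sin(t0)]);tz=np.array([-np.sin(t0),-np.cos(t0)])
  print(k,'slide x,z cm',(dw@tx/10).round(2),(dw@tz/10).round(2))
"
```

```text
foot xyz mm [-37.9 -74.9  27.9] t 14.15 F [ 1.1 -1.3  1. ] grip 0.23
[[ 1. -0.  0.]
 [-0. -1. -0.]
 [ 0.  0. -1.]]
rad 69.88542551144508 0.7535059316434983
0 slide x,z cm -0.03 -0.61
1 slide x,z cm -0.01 -0.61
2 slide x,z cm 0.01 -0.61
3 slide x,z cm 0.03 -0.61
4 slide x,z cm 0.05 -0.6
5 slide x,z cm 0.07 -0.6
6 slide x,z cm 0.1 -0.59
7 slide x,z cm 0.12 -0.59
8 slide x,z cm 0.14 -0.58
9 slide x,z cm 0.16 -0.57
10 slide x,z cm 0.18 -0.57
11 slide x,z cm 0.2 -0.56
```

The tab is gripped at an opening of 20 mm. Now I'll swing the cap up along its arc, with the tool tilting 0.6 times the cap angle.

Emit:
move_arm(jaw=[230,230,230,230], slide=[[-0.03,0,-0.61],[-0.01,0,-0.61],[0.01,0,-0.61],[0.03,0,-0.61]], dr=[[0,-3,0],[0,-3,0],[0,-3,0],[0,-3,0]])

```text
time: 14.55
position: [0.4363, 0.0503, 0.0522]
tool_rot: [-3.086, 0.322, 0.327]
ft_force: [1.3, -1.2, -2.3]
grip_width: 0.227
```

```bash
cat > cap.py <<'E'
from h import *
import sys
s,r=where(); p=foot(s['position']); M=np.array([EX,EY,EZ])@r.as_matrix()
tab=p-M[:,2]*10.5; d=tab-np.array([32,-75,38]); print('tab',tab.round(1),'rad',np.hypot(d[0],d[2]).round(1),'cap deg',np.rad2deg(np.arctan2(d[2],-d[0])).round(1),'tilt',np.rad2deg(np.arctan2(-M[0,2],-M[2,2])).round(1),s['joint_positions'].round(2))
if len(sys.argv)>1:
  n=sys.argv[1]
  for c in('scene','top'):
    i,d=get_image(c); save(c+n+'f.png',i)
    i=i[100:260,220:420] if c=='scene' else i[140:280,160:340]
    save(c+n+'.png',cv2.resize(i,None,fx=3.7,fy=3.7,interpolation=cv2.INTER_CUBIC))
E
python3 cap.py 7
```

```text
foot xyz mm [-35.9 -75.   52.2] t 14.55 F [ 1.5 -0.9 -2.3] grip 0.227
[[ 0.978 -0.    -0.21 ]
 [-0.    -1.    -0.   ]
 [-0.21   0.    -0.978]]
tab [-33.7 -75.   62.4] rad 70.1 cap deg 20.4 tilt 12.1 [ 0.53  0.27 -0.72  1.96  0.11  1.17 -2.02]
```

View pics/scene7.png

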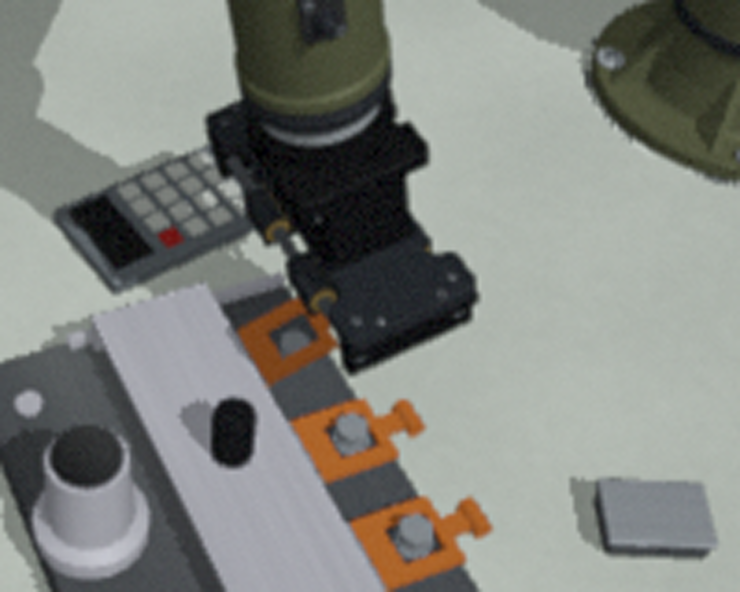

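The right cap at (290,335) is lifting with the gripper, and the other two are shut. Continuing.

Emit:
move_arm(jaw=[230,230,230,230,230], slide=[[0.05,0,-0.6],[0.07,0,-0.6],[0.1,0,-0.59],[0.12,0,-0.59],[0,0,0]], dr=[[0,-3,0],[0,-3,0],[0,-3,0],[0,-3,0],[0,0,0]])

```text
time: 15.15
position: [0.446, 0.0484, 0.0732]
tool_rot: [-3.014, 0.315, 0.643]
ft_force: [-1.9, -1.8, 0.2]
grip_width: 0.227
```

```bash
python3 cap.py
```

```text
foot xyz mm [-26.1 -74.9  73.2] t 15.15 F [-1.5 -2.1  0.2] grip 0.227
[[ 0.913 -0.001 -0.408]
 [-0.001 -1.     0.   ]
 [-0.408  0.    -0.913]]
tab [-21.8 -74.9  82.8] rad 70.0 cap deg 39.8 tilt 24.1 [ 0.49  0.45 -0.69  1.77  0.11  1.42 -2.02]
```

Emit:
move_arm(jaw=[230,230,230,230,230], slide=[[0.14,0,-0.58],[0.16,0,-0.57],[0.18,0,-0.57],[0.2,0,-0.56],[0,0,0]], dr=[[0,-3,0],[0,-3,0],[0,-3,0],[0,-3,0],[0,0,0]])

```text
time: 15.65
position: [0.4621, 0.045, 0.0899]
tool_rot: [-2.912, 0.304, 0.948]
ft_force: [-1.9, -3.2, 0.5]
grip_width: 0.225
```

Emit:
move_arm(jaw=[230,230,230], slide=[[0,0,0],[0,0,0],[0,0,0]], dr=[[0,0,0],[0,0,0],[0,0,0]])

```text
time: 15.95
position: [0.4627, 0.0448, 0.0902]
tool_rot: [-2.915, 0.304, 0.942]
ft_force: [1.2, -1.7, -4.7]
grip_width: 0.223
```

```bash
python3 cap.py 8
```

```text
foot xyz mm [ -9.  -74.9  90.2] t 15.95 F [ 1.5 -1.4 -4.7] grip 0.223
[[ 0.811 -0.    -0.585]
 [-0.001 -1.    -0.001]
 [-0.585  0.001 -0.811]]
tab [ -2.9 -74.9  98.8] rad 70.1 cap deg 60.1 tilt 35.8 [ 0.44  0.62 -0.65  1.57  0.11  1.65 -2.03]
```

View pics/scene8.png

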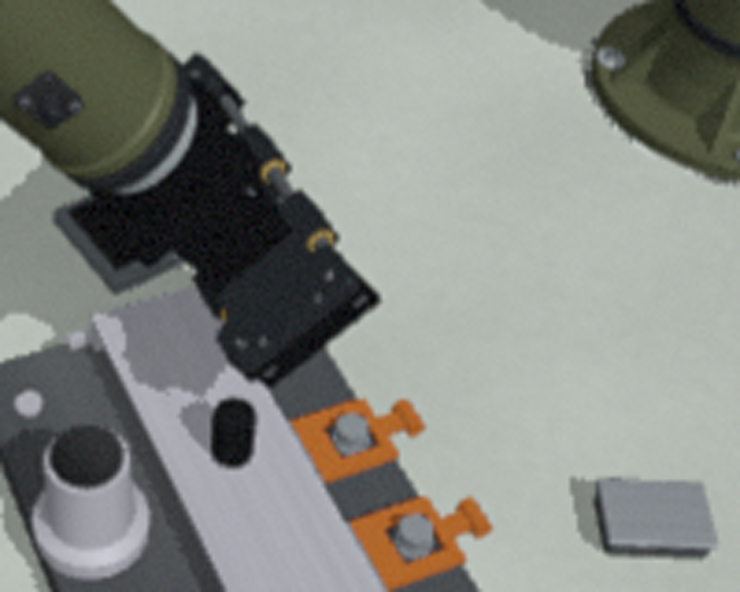

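View pics/top8.png

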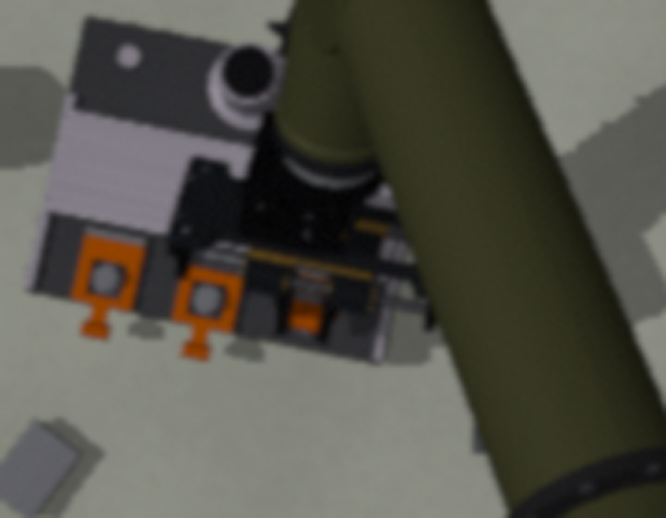

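The top crop shows the right cap's orange plate upright between the fingers at (305,315). The mid and left caps are shut. I'll check the cap angle from depth and check the bystanders.

```bash
python3 - <<'E'
from h import *
i,d=get_image('top');c='top'
hsv=cv2.cvtColor(i,cv2.COLOR_RGB2HSV); o=(hsv[...,1]>150)&(hsv[...,0]<15)&(hsv[...,2]>70)
o[:, :232]=False;o[:,260:]=False;o[:210]=False;o[245:]=False
p=np.array([foot(x) for x in pts(c,d,o)]);print(p[np.argsort(p[:,2])].round(0).tolist()[::2])
i0=cv2.imread('pics/top1.png');d0=np.load('top_d.npy')
for q in('mug','tin','calculator'):
    r=regions_of('top',q)
    if r: print(q,round(r[0]['score'],2),r[0]['xy'],np.median(pts('top',d,r[0]['mask']),0).round(3), 'start same pixels',np.median(pts('top',d0,r[0]['mask']),0).round(3))
i,d=get_image('scene');d0=np.load('scene_d.npy')
for q in('mug','tin','calculator'):
    r=regions_of('scene',q)
    if r: print('scene',q,r[0]['score'],r[0]['xy'],np.abs(d-d0)[r[0]['mask']].mean())
k=regions_of('top','cover_knob')
where()
E
```

```text
[[7.0, -67.0, 80.0], [7.0, -80.0, 86.0], [5.0, -75.0, 87.0], [4.0, -70.0, 88.0], [5.0, -73.0, 89.0], [2.0, -74.0, 94.0], [-10.0, -79.0, 98.0], [-10.0, -81.0, 100.0], [-8.0, -76.0, 101.0], [0.0, -79.0, 101.0], [-9.0, -84.0, 102.0], [1.0, -82.0, 102.0], [-7.0, -81.0, 103.0], [1.0, -71.0, 103.0], [-8.0, -79.0, 103.0], [-9.0, -71.0, 103.0], [-3.0, -78.0, 104.0], [-4.0, -83.0, 105.0], [-6.0, -73.0, 106.0], [-1.0, -75.0, 106.0], [-1.0, -72.0, 106.0], [-4.0, -70.0, 107.0], [-8.0, -66.0, 107.0], [-5.0, -81.0, 108.0], [-6.0, -65.0, 110.0]]
mug 0.83 [131.9, 171.4] [0.63  0.349 0.039] start same pixels [0.63  0.349 0.039]
tin 0.71 [169.5, 267.4] [0.362 0.244 0.02 ] start same pixels [0.362 0.244 0.019]
calculator 0.29 [214.1, 226.6] [0.471 0.12  0.041] start same pixels [0.47  0.118 0.062]
scene mug 0.75 [336.6, 344.4] 0.0048861303
scene tin 0.64 [394.6, 240.8] 0.0038018883
scene calculator 0.82 [247.5, 165.6] 0.0120887365
foot xyz mm [ -9.  -74.9  90.3] t 16.5 F [ 2.2 -3.4 -7.3] grip 0.225
[[ 0.809 -0.    -0.587]
 [-0.    -1.    -0.   ]
 [-0.587  0.    -0.809]]
```

```bash
python3 -c "
from bench import *
print(close_job())"
```

```text
the job is handed in; nothing more can be done
None
```

I slid the cover back to its end stop, found that the right bolt is the loose one, and handed the job in with the right cap held open at about 60°. The job took about 16.5 s.

- **Cover:** I pushed it by the knob until the force rose to about 15 N while the position stood still. In the last scene picture the knob had not moved from there.
- **Loose bolt:** I tapped the right bolt first, and it sank about 7 mm and stayed down. Depth puts its head at about 42 mm and the other two at about 48 mm. It gave at about 2 N on the force readings rather than the stated 4 N. The mid and left bolts were not tapped.
- **Cap:** I gripped the right tab on its two ends, with the jaws about 20 mm apart. The arm pose gives 60.1° at a 70 mm radius, and the orange pixels in the top depth image agree. The mid and left caps are shut.
- **Bystanders:** The mug and tin read as they did at the start. For the calculator the checks disagreed: the top view had lost it behind the arm (score 0.29) and the scene depth had changed by 12 mm on average, because the gripper partly hides it. Its visible corner sits at the same pixel as in an earlier picture, so I take it as unmoved.
- **Force:** At the end the wrist read about 8 N, more than the light spring accounts for. I put it down to sensor offset with the tool tilted, and did not check further.

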